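Pump up the vacuum lifter on a ceramic slab

TASK

The suction lifter standing on the ceramic slab must be pumped up before the slab can be carried: push its pump plunger down with the fingertips and let it spring back, full stroke after full stroke, until the indicator pin stands fully out, then take the hand away. Only push the plunger: do not touch the indicator pin, do not press the small release button, do not lift, tip or shove the lifter, and leave the bottle, mug, scraper and wooden batten where they are.

Things in the scene. Friction and masses are not known exactly. Their poses are not given: they have to be found in the camera images.
- lifter: Vacuum lifter, 0.9 kg, loose on a flat ceramic slab (280 x 440 x 20 mm). Origin: centre of its underside, z up. Rubber cup 160 mm across, plate 124 mm across up to z = 30 mm. On the z axis the pump barrel, 38 mm across, up to z = 78 mm. At y = +46 mm the pin's housing, 22 mm across, top z = 52 mm. At x = +43 mm a carrying handle, a bar 14 mm thick, 86 mm long along y, top z = 75 mm.
- plunger_top (a point): Centre of the top face of the pump plunger's round black cap (40 mm across, 14 mm thick, on the lifter's z axis, the tallest part of the lifter). The top is 118 mm above the lifter's underside at rest and moves down with the plunger.
- plunger (a joint): Pump plunger travel, m: 0 at rest (up), grows as it is pushed straight down, stops at 0.026. A spring resists, 5 N at the top to 12 N at the bottom, plus 4.5 N per 0.1 m/s of speed; let go, it rises by itself in about 0.3 s. A stroke counts only if it goes at least 0.020 down and then all the way up: on the way up it draws the indicator pin out.
- pin_top (a point): Centre of the top face of the steel indicator pin, 10 mm across, upright at y = +46 mm on the lifter; 55 mm above the lifter's underside with the pin in, 85 mm with the pin fully out.
- pin (a joint): How far the indicator pin stands out, m: 0 is in (3 mm shows above its housing), 0.030 is fully out (33 mm shows). Starts between 0 and 0.012. The first full stroke adds 2 to 10 mm, each later one 6 mm, up to 0.030 (3 to 5 strokes; more do nothing). It keeps its height between strokes.
- release_top (a point): Centre of the top of the small steel release button, 14 mm across, at y = -46 mm on the lifter, in a housing 22 mm across; 52 mm above the lifter's underside. Not to be pressed.
- release (a joint): Travel of the release button, m: 0 at rest, 0.006 pressed fully down.
- bottle: Bystander: closed green glass bottle 66 mm across, 200 mm tall, standing on the bench at one end of the slab. Origin: centre of its underside.
- cup: Bystander: white ceramic mug 80 mm across, 85 mm tall, standing on the bench at the slab's other end. Origin: centre of its underside.
- scraper: Bystander: scraper (spatula) with a wooden handle lying flat on the slab beside the lifter, less than 30 mm high. Origin: on its underside.
- batten: Bystander: wooden batten 40 x 360 x 20 mm lying on the bench along the slab's far edge. Origin: centre of its underside.
Not all that is in view belongs to the job. Of the things that look like the lifter, the smallest one is meant.

How it is judged:
On the way, in this order (a step that is already met when the one before it is completed fails the run):
1. the plunger is pushed down with the fingers (value of joint plunger above 0.014 m and contact force between the fingers and plunger above 2 N).
2. the pin stands fully out (value of joint pin above 0.0275 m), for 0.2 s.
At the end, for the whole second after the job is handed in: The pin stands out at least 27.5 of its 30 mm and is at rest, the plunger is back up (within 2 mm), the release button is up, and the lifter stands upright on the slab within 20 mm of where it was (value of joint pin above 0.0275 m and value of joint each of plunger, release below 0.002 m and angle between lifter's own z axis and vertical below 0.05 rad and height (world z) of lifter between 0.017 and 0.023 m and distance of lifter from where it was at the start of the episode below 0.02 m and linear speed of lifter below 0.01 m/s and velocity of joint pin below 0.005 m/s); the robot touches nothing.
It fails at once if the lifter is lifted, tipped or shoved (5 mm up, 0.15 rad, 20 mm) (height (world z) of lifter above 0.025 m or angle between lifter's own z axis and vertical above 0.15 rad or distance of lifter from where it was at the start of the episode above 0.02 m).
It fails at once if the indicator pin is touched (more than 1 N) (contact force between any of the fingers, the arm and pin above 1 N).
It fails at once if the release button is pressed more than 2 mm (value of joint release above 0.002 m).
It fails at once if a bystander is moved more than 20 mm (distance of any of bottle, cup, scraper, batten from where it was at the start of the episode above 0.02 m).
It also fails if it takes over 43 s, if anything falls off the work surface, if the arm or the gripper's body presses on something with over 40 N, if the wrist force passes 120 N, or if a joint passes its speed limit or range.

ROBOT

A 6-joint arm with a two-finger parallel gripper is mounted at the origin on the work surface. World frame = base frame: x ahead of the robot, y to its left, z up, the work surface at z = 0. Lengths are in m, angles in rad, forces in N, time in s.
With the tool pointing down it reaches from about 0.35 to 0.85 m from the base axis. Payload 8.1 kg.
Tool frame: the origin (TCP) lies at the centre of the arm's flange, where the gripper is bolted on; the fingertips stand 186 mm ahead of it and the grasp point (between the pads) lies 167 mm ahead of it (robot.grasp_offset is the distance from the TCP to the grasp point, in m); z points along the fingers, y is the line along which they close (so a half turn about z gives the same grasp; the last joint's range is limited). The gripper opens to 93 mm and grips with 3 to 60 N. Pads are 15 mm wide; open, the fingers measure 128 mm over their backs; the gripper's body (75 mm by 188 mm) begins 65 mm behind the grasp point.
Start: joints at [1.197, 0.13, 1.488, -0, 1.523, -0.085], TCP at [0.171, 0.575, 0.405] pointing down, gripper open.
Joint ranges: [-2.96, 2.96], [-0.89, 2.26], [0.02, 2.5], [-1.34, 4.48], [0, 2.73], [-2.66, 2.66]. Speed limits (rad/s): [2.39, 2.39, 2.79, 3.14, 3.14, 3.14].

INTERFACE

Orientations are given as a rotation vector (axis times angle).
In Python, from plant import robot gives the robot as it stands.
- The arm moves only by the tool drive_tool, never from a script. Its argument "moves" is one flat list of numbers, 7 for each row, row after row: the finger opening in mm, from 0 to 93, then the shift along the tool's x, y, z in mm, then the turn, a rotation vector about the tool's x, y, z in degrees. A call has 1 to 8 rows; each row shifts and turns the commanded pose from where the row before left it, along the tool's axes as they then stand; what a row does not reach is not made up. A row lasts 1/10 s, in which the tool goes at most 50 mm and 8.59 degrees, less where a joint would pass 70% of its speed; a pose out of reach is approached as far as the arm can. A call is refused whole if a number of a shift passes 50 or a number of a turn 8.59, either way. A call with a gripper value outside its range is refused whole. The fingers move at their own pace and stop on an object; "grip_force" is the grip in N (left out, the last holds). Time passes only in rows, so rows that do not move let the fingers close. It gives the time, the measured TCP pose, the force, the opening and the grip force at its end, in the units of the state.
- robot.read_state(): the state, without advancing time (a new reading comes with each control period).
- robot.read_camera(name): name is "scene" or "top" or "wrist"; returns a dict with "color" (384x512x3 uint8, red, green, blue), "depth" (384x512 float32, m along the optical axis (not along the pixel's ray), 0 where there is no reading), "mtx" (3x3 intrinsics, pixels), "R" (3x3) and "t" (3): a world point X has camera coordinates R X + t. Camera axes: x right, y down, z forward; pixel columns grow to the right and rows downward; lengths in m; the calibration is good to about 2 mm. A picture is of the moment at which its call begins.
- robot.close_job(): hands the job in; it is judged then, once.
The state is a dict: "t": time; "q": joint angles; "dq": joint speeds; "joint_torque": joint torques, N m; "tool_pos": TCP position; "orientation": TCP orientation; "force": force on the tool from outside, world axes, zero at the start; "wrist_torque": the same for the moment, N m; "opening": finger opening in m; "gripper_force": force on a finger pad.
Only numpy, scipy, OpenCV 4.12 (cv2) and the standard library are available. Lean on these libraries where they do the work, as an engineer would, in place of code of your own. Each camera call takes 0.05 s, during which the arm holds its last target. There are 200 camera calls.

## Working session

There is one attempt and no reset: what is moved stays moved. The work goes in short steps, Python scripts to look and compute and a tool call to move; the robot and the scene stay as the last step left them, time stands still between calls to the robot, and variables do not carry over. Pictures are saved under pics/ and viewed, at most 10 in all, crops included, and the job is handed in when it is done.

Besides the shell and the picture viewer there is one more tool, called after "Call:" as name(argument=value, ...), one argument or row to a line, values as JSON. drive_tool: Moves the arm, as the interface text tells. Its arguments: {"type":"object","properties":{"moves":{"type":"array","items":{"type":"number"}},"grip_force":{"type":"number"}},"required":["moves"]}

```bash
mkdir -p pics; cat > h.py <<'E'
import numpy as np, cv2
from plant import robot
from scipy.spatial.transform import Rotation as Rn
def cam(n):
    c=robot.read_camera(n); np.savez(''+n+'.npz',**c); return c
def ray(c,u,v,z):
    R,t=np.array(c['R']),np.array(c['t']); o=-R.T@t
    d=R.T@np.linalg.inv(c['mtx'])@np.array([u,v,1.]); return o+d*(z-o[2])/d[2]
def dep(c,u,v):
    d=c['depth'][int(v),int(u)]; return np.array(c['R']).T@(d*np.linalg.inv(c['mtx'])@np.array([u,v,1.])-c['t'])
E
python3 - <<'E'
from h import *
a=cam('scene');b=cam('top')
cv2.imwrite('pics/a.png',cv2.resize(np.vstack([a['color'],b['color']])[:,:,::-1],None,fx=.78,fy=.78))
cv2.imwrite('pics/top.png',b['color'][:,:,::-1]);cv2.imwrite('pics/scene.png',a['color'][:,:,::-1])
s=robot.read_state();print(s['t'],s['tool_pos'],s['orientation'],Rn.from_rotvec(s['orientation']).as_matrix().round(3))
E
```

```text
0.1 [0.17079019 0.57496219 0.4037838 ] [-4.51958905e-01 -3.10855241e+00  2.59211011e-03] [[-0.959  0.285 -0.001]
 [ 0.285  0.959 -0.002]
 [ 0.    -0.002 -1.   ]]
```

View pics/top.png

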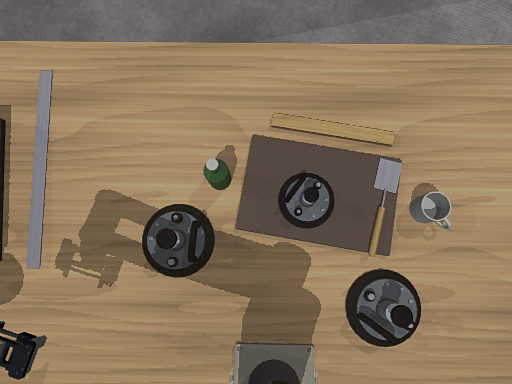

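View pics/scene.png

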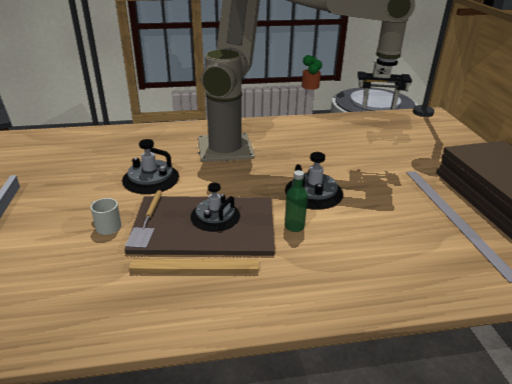

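The top view shows three lifter-like things: one on the slab at (306,200), the smallest, and larger ones on the bench at (178,240) and (383,308). The one on the slab matches the description, so I choose it and check it in a close crop.

```bash
python3 - <<'E'
from h import *
b=dict(np.load('top.npz'));a=dict(np.load('scene.npz'))
f=lambda c,u,v,h,s:cv2.resize(c['color'][v-h:v+h,u-h:u+h,::-1],(s,s),interpolation=cv2.INTER_CUBIC)
cv2.imwrite('pics/crop.png',np.hstack([f(b,306,200,35,400),f(a,216,208,35,400)]))
# rubber cup outline: dark blob
g=b['color'].max(2); m=((g<45)*255).astype(np.uint8); m[:165]=0;m[235:]=0;m[:,:265]=0;m[:,345:]=0
n,l,st,ce=cv2.connectedComponentsWithStats(m); 
for i in range(1,n):
  if st[i,4]>30: print(st[i],ce[i])
m2=(l==1+np.argmax(st[1:,4])).astype(np.uint8)
(u,v),r=cv2.minEnclosingCircle(cv2.findNonZero(m2));print(u,v,r,ray(b,u,v,.03))
h=[dep(b,u,v) for u in range(285,330) for v in range(178,224)]
h=np.array([p for p in h if .128<p[2]<.15]);print(len(h),h.mean(0),np.median(h,0),(h.min(0)+h.max(0))/2,np.ptp(h,axis=0))
E
```

```text
[ 278  173   56   55 1243] [304.09573612 198.83829445]
[294 208   8   8  40] [297.325 211.525]
305.730712890625 200.2664794921875 28.089303970336914 [ 0.50426632 -0.08497456  0.03      ]
195 [ 0.5052251  -0.08494229  0.13740234] [ 0.50594038 -0.08532126  0.13777088] [ 0.50562466 -0.084802    0.13497532] [0.03889151 0.03806956 0.01259543]
```

View pics/crop.png

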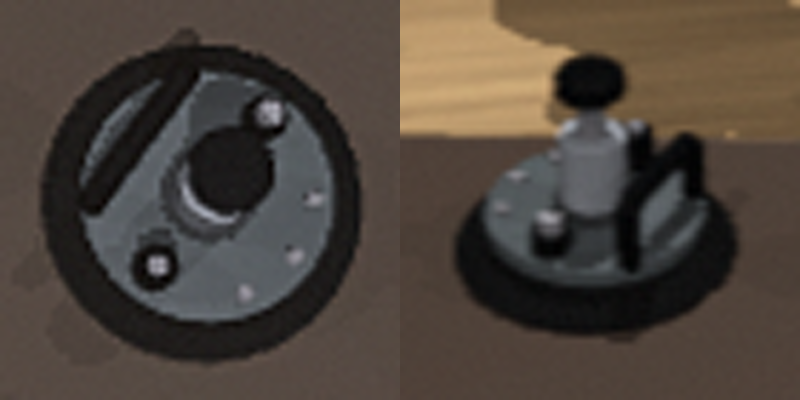

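The crop confirms the slab lifter: black cap at (230,170), handle upper left, so the pin is lower left at (155,265) and the release button upper right at (268,112). The cap's centre is at about (0.505, -0.085, 0.138). I'll approach with the fingers closed.

Call:
drive_tool(
  moves=[0,-20,-20,-20,0,0,0,0,-33,-35,-10,0,0,0,0,-33,-35,0,0,0,0,0,-33,-35,0,0,0,0,0,-33,-35,0,0,0,0,0,-33,-35,0,0,0,0,0,-33,-35,0,0,0,0,0,-33,-35,0,0,0,0],
  grip_force=20,
)

```text
t: 0.9
tool_pos: [0.3362, 0.2478, 0.4345]
orientation: [-0.451, -3.109, 0.0]
force: [1.0, -0.1, 0.9]
opening: 0.0335
gripper_force: 0.0
```

Call:
drive_tool(
  moves=[0,-33,-35,0,0,0,0,0,-33,-35,0,0,0,0,0,-33,-35,0,0,0,0,0,-33,-35,0,0,0,0,0,-33,-35,0,0,0,0,0,-33,-35,0,0,0,0,0,-33,-35,0,0,0,0,0,0,0,0,0,0,0],
)

```text
t: 1.7
tool_pos: [0.4888, -0.0555, 0.4336]
orientation: [-0.46, -3.106, 0.002]
force: [-0.3, 0.2, 0.1]
opening: 0.0002
gripper_force: 0.0
```

```bash
python3 - <<'E'
from h import *
s=robot.read_state();R=Rn.from_rotvec(s['orientation']).as_matrix()
tip=s['tool_pos']+R@[0,0,.186]
print(s['t'],tip,R.round(3),s['opening'],s['force'])
w=cam('wrist')
H,W=w['depth'].shape
vv,uu=np.mgrid[:H,:W];P=(np.stack([uu,vv,np.ones_like(uu)],-1).reshape(-1,3)@np.linalg.inv(w['mtx']).T)*w['depth'].reshape(-1,1)
P=(P-w['t'])@w['R'];k=(np.hypot(P[:,0]-.505,P[:,1]+.085)<.03)&(P[:,2]>.13)&(P[:,2]<.145)
Q=P[k];print(len(Q));c=np.median(Q,0) if len(Q) else np.array([.505,-.085,.138])
if len(Q):
  (x,y),r=cv2.minEnclosingCircle(Q[:,:2].astype(np.float32));print(c,Q.mean(0),x,y,r)
print('to go mm',R.T@(c-tip)*1000)
cv2.imwrite('pics/w.png',w['color'][:,:,::-1])
E
```

```text
1.7 [ 0.48851715 -0.05576426  0.24761156] [[-0.957  0.29  -0.001]
 [ 0.29   0.957 -0.001]
 [ 0.001 -0.002 -1.   ]] 0.00024210337345499587 [-0.25205738  0.21077142  0.09048535]
1056
[ 0.50315877 -0.08529664  0.13740788] [ 0.50317994 -0.08525345  0.13713914] 0.5053289532661438 -0.0860634297132492 0.019888941198587418
to go mm [-22.68205855 -23.8387771  110.22080731]
```

View pics/w.png

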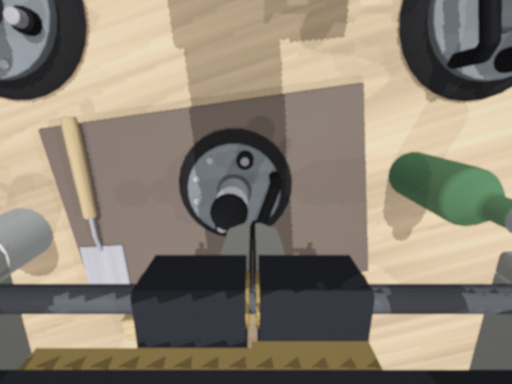

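The wrist view shows the cap at (229,211), partly hidden by the fingers at (253,290), with the pin at (245,160). I'll use the centre (0.505, -0.085), shift about (-24,-23) mm, and come down to about 8 mm above the cap.

Call:
drive_tool(
  moves=[0,-24,-23,0,0,0,0,0,0,0,30,0,0,0,0,0,0,30,0,0,0,0,0,0,30,0,0,0,0,0,0,12,0,0,0,0,0,0,0,0,0,0],
)

```text
t: 2.35
tool_pos: [0.5032, -0.0788, 0.3308]
orientation: [-0.45, -3.105, -0.001]
force: [0.1, 0.9, -1.0]
opening: 0.0009
gripper_force: 0.0
```

```bash
python3 - <<'E'
from h import *
s=robot.read_state();R=Rn.from_rotvec(s['orientation']).as_matrix()
tip=s['tool_pos']+R@[0,0,.186]
print(s['t'],tip,'to go mm',R.T@(np.array([.505,-.085,.138])-tip)*1000)
f=lambda c,u,v,h:cv2.resize(c['color'][v-h:v+h,u-h:u+h,::-1],(400,400),interpolation=cv2.INTER_CUBIC)
cv2.imwrite('pics/c2.png',np.hstack([f(cam('scene'),216,200,40),f(cam('wrist'),250,240,100)]))
E
```

```text
2.35 [ 0.5024061 -0.0785444  0.1447814] to go mm [-4.34771485 -5.45464055  6.76274487]
```

View pics/c2.png

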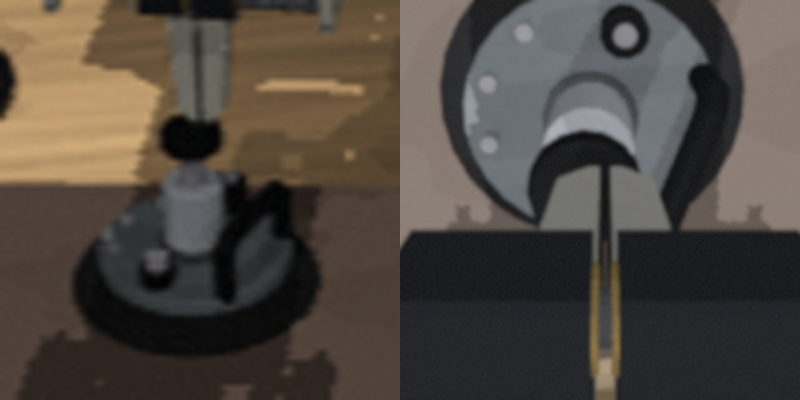

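The tips are just above the cap, about 5 mm off towards the handle (right in the wrist crop). I'll correct that and make the first stroke, ending with a hold.

Call:
drive_tool(
  moves=[0,-4,-5,0,0,0,0,0,0,0,6,0,0,0,0,0,0,8,0,0,0,0,0,0,8,0,0,0,0,0,0,8,0,0,0,0,0,0,0,0,0,0],
)

```text
t: 3.05
tool_pos: [0.5074, -0.0863, 0.3037]
orientation: [0.452, 3.105, -0.001]
force: [1.1, -1.7, 10.1]
opening: 0.0006
gripper_force: 4.7
```

```bash
python3 - <<'E'
from h import *
s=robot.read_state();R=Rn.from_rotvec(s['orientation']).as_matrix()
tip=s['tool_pos']+R@[0,0,.186]
print(s['t'],tip,'to go mm',R.T@(np.array([.505,-.085,.138])-tip)*1000,s['force'],s['wrist_torque'])
E
```

```text
3.05 [ 0.50813542 -0.08653112  0.1177166 ] to go mm [  3.36106286   0.57029446 -20.29703227] [ 1.13243969 -1.68402475 10.14984046] [-0.22103583 -0.11890172 -0.01999967]
```

Call:
drive_tool(
  moves=[0,2,0,5,0,0,0,0,0,0,0,0,0,0,0,0,0,0,0,0,0],
)

```text
t: 3.35
tool_pos: [0.5065, -0.086, 0.3006]
orientation: [0.452, 3.101, -0.002]
force: [4.6, -2.6, 10.6]
opening: 0.0001
gripper_force: 5.3
```

At about 23 mm of travel. I'll release and wait for it to rise.

Call:
drive_tool(
  moves=[0,0,0,-12,0,0,0,0,0,0,-12,0,0,0,0,0,0,-11,0,0,0,0,0,0,0,0,0,0,0,0,0,0,0,0,0,0,0,0,0,0,0,0],
)

```text
t: 3.95
tool_pos: [0.5042, -0.0851, 0.3318]
orientation: [-0.452, -3.107, -0.0]
force: [0.2, -0.0, 0.9]
opening: 0.0004
gripper_force: 0.0
```

```bash
cat > look.py <<'E'
from h import *
import sys
s=robot.read_state();R=Rn.from_rotvec(s['orientation']).as_matrix()
tip=s['tool_pos']+R@[0,0,.186]
print(s['t'],tip,s['force'])
f=lambda c,u,v,h:cv2.resize(c['color'][v-h:v+h,u-h:u+h,::-1],(400,400),interpolation=cv2.INTER_CUBIC)
w=cam('wrist')
cv2.imwrite('pics/%s.png'%sys.argv[1],np.hstack([f(cam('scene'),216,200,40),f(w,250,240,100)]))
H,W=w['depth'].shape
vv,uu=np.mgrid[:H,:W];P=(np.stack([uu,vv,np.ones_like(uu)],-1).reshape(-1,3)@np.linalg.inv(w['mtx']).T)*w['depth'].reshape(-1,1)
P=(P-w['t'])@w['R']
k=(np.hypot(P[:,0]-.467,P[:,1]+.060)<.016)&(P[:,2]>.06);Q=P[k]
print('pin region z quantiles',len(Q),np.quantile(Q[:,2],[.1,.5,.8,.9,.95,1]) if len(Q) else '', Q[Q[:,2]>np.quantile(Q[:,2],.7)].mean(0))
E
python3 look.py p1
```

```text
3.95 [ 0.50397626 -0.08505321  0.1458451 ] [ 0.241438   -0.02816408  0.9283295 ]
pin region z quantiles 7343 [0.23575518 0.25044523 0.25352971 0.25389318 0.25416853 0.25538198] [ 0.47714536 -0.06248123  0.25376312]
```

View pics/p1.png

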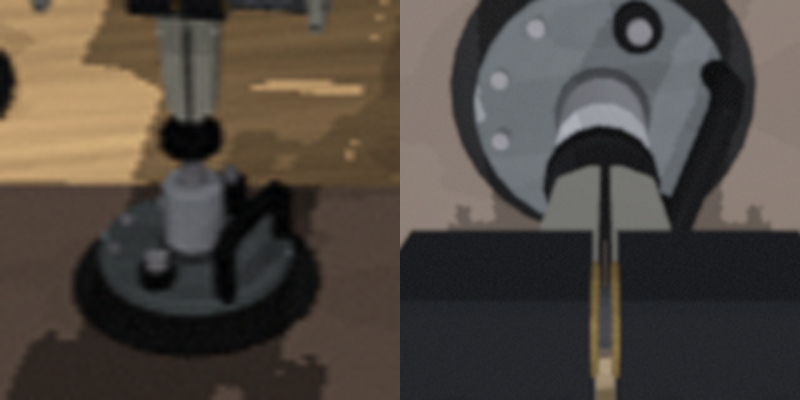

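The pin has stepped out a little (pin at (640,30) in the wrist crop, larger than before), and the cap is back up. I'll do further strokes.

Call:
drive_tool(
  moves=[0,0,0,8,0,0,0,0,0,0,9,0,0,0,0,0,0,9,0,0,0,0,0,0,10,0,0,0,0,0,0,0,0,0,0,0,0,0,0,0,0,0],
)

```text
t: 4.65
tool_pos: [0.5052, -0.0854, 0.2983]
orientation: [0.452, 3.107, -0.001]
force: [-3.9, 1.7, 15.9]
opening: 0.0001
gripper_force: 7.8
```

Call:
drive_tool(
  moves=[0,0,0,-12,0,0,0,0,0,0,-12,0,0,0,0,0,0,-12,0,0,0,0,0,0,0,0,0,0,0,0,0,0,0,0,0,0,0,0,0,0,0,0],
)

```text
t: 5.25
tool_pos: [0.5043, -0.0852, 0.3319]
orientation: [-0.452, -3.108, -0.0]
force: [-0.7, -0.4, -0.9]
opening: 0.0007
gripper_force: 0.0
```

Call:
drive_tool(
  moves=[0,0,0,8,0,0,0,0,0,0,9,0,0,0,0,0,0,9,0,0,0,0,0,0,10,0,0,0,0,0,0,0,0,0,0,0,0,0,0,0,0,0],
)

```text
t: 5.85
tool_pos: [0.5051, -0.0854, 0.2983]
orientation: [0.452, 3.107, -0.001]
force: [-4.8, 1.8, 17.6]
opening: 0.0002
gripper_force: 8.9
```

Call:
drive_tool(
  moves=[0,0,0,-12,0,0,0,0,0,0,-12,0,0,0,0,0,0,-12,0,0,0,0,0,0,0,0,0,0,0,0,0,0,0,0,0,0,0,0,0,0,0,0],
)

```text
t: 6.45
tool_pos: [0.5043, -0.0852, 0.3319]
orientation: [-0.452, -3.108, -0.0]
force: [-0.2, 0.9, 0.2]
opening: 0.0004
gripper_force: 0.0
```

```bash
sed -i 's/(P\[:,2\]>.06)/(P[:,2]>.06)\&(P[:,2]<.12)/' look.py; python3 look.py p2
```

```text
6.45 [ 0.50405019 -0.08508955  0.14585275] [-0.20066294  0.87034374  0.16166214]
pin region z quantiles 533 [0.07047449 0.07189708 0.091273   0.09205293 0.09241758 0.09380005] [ 0.46743916 -0.05972759  0.08940924]
```

View pics/p2.png

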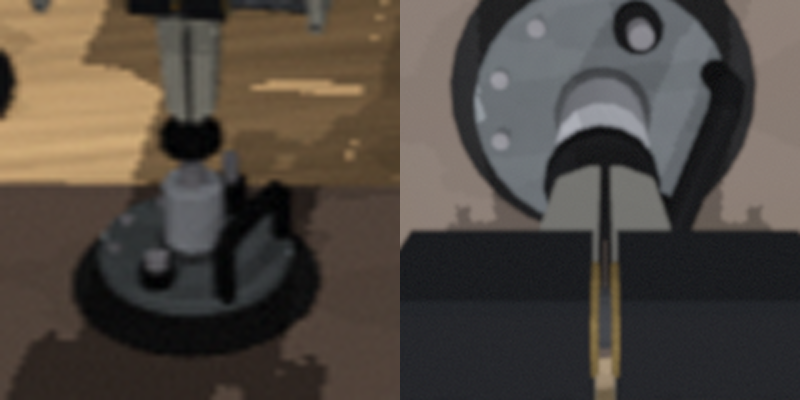

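The pin now stands near (640,35) with its top at z ≈ 0.092, so it is about 17 mm out. Two more strokes should do it; a third is harmless.

Call:
drive_tool(
  moves=[0,0,0,8,0,0,0,0,0,0,9,0,0,0,0,0,0,9,0,0,0,0,0,0,10,0,0,0,0,0,0,0,0,0,0,0,0,0,0,0,0,0],
)

```text
t: 7.15
tool_pos: [0.5052, -0.0854, 0.2983]
orientation: [0.452, 3.106, -0.001]
force: [-4.3, 0.5, 15.5]
opening: 0.0005
gripper_force: 7.8
```

Call:
drive_tool(
  moves=[0,0,0,-12,0,0,0,0,0,0,-12,0,0,0,0,0,0,-12,0,0,0,0,0,0,0,0,0,0,0,0,0,0,0,0,0,0,0,0,0,0,0,0],
)

```text
t: 7.75
tool_pos: [0.5043, -0.0851, 0.3319]
orientation: [-0.452, -3.108, -0.0]
force: [-0.7, 0.4, -0.7]
opening: 0.0004
gripper_force: 0.0
```

Call:
drive_tool(
  moves=[0,0,0,8,0,0,0,0,0,0,9,0,0,0,0,0,0,9,0,0,0,0,0,0,10,0,0,0,0,0,0,0,0,0,0,0,0,0,0,0,0,0],
)

```text
t: 8.35
tool_pos: [0.505, -0.0853, 0.2983]
orientation: [0.452, 3.107, -0.0]
force: [-4.9, 1.2, 17.5]
opening: 0.0004
gripper_force: 9.2
```

Call:
drive_tool(
  moves=[0,0,0,-12,0,0,0,0,0,0,-12,0,0,0,0,0,0,-12,0,0,0,0,0,0,0,0,0,0,0,0,0,0,0,0,0,0,0,0,0,0,0,0],
)

```text
t: 8.95
tool_pos: [0.5043, -0.0852, 0.3319]
orientation: [-0.452, -3.108, -0.0]
force: [-0.9, 0.5, 0.2]
opening: -0.0001
gripper_force: 0.0
```

Call:
drive_tool(
  moves=[0,0,0,8,0,0,0,0,0,0,9,0,0,0,0,0,0,9,0,0,0,0,0,0,10,0,0,0,0,0,0,0,0,0,0,0,0,0,0,0,0,0],
)

```text
t: 9.55
tool_pos: [0.5051, -0.0853, 0.2983]
orientation: [0.452, 3.107, -0.001]
force: [-4.9, 1.0, 18.0]
opening: 0.0005
gripper_force: 9.0
```

Call:
drive_tool(
  moves=[0,0,0,-12,0,0,0,0,0,0,-12,0,0,0,0,0,0,-12,0,0,0,0,0,0,0,0,0,0,0,0,0,-15,0,0,0,0,0,0,-15,0,0,0,0,0,0,0,0,0,0],
)

```text
t: 10.25
tool_pos: [0.5053, -0.0854, 0.3657]
orientation: [0.451, 3.105, -0.001]
force: [-0.9, -0.3, 0.6]
opening: 0.0005
gripper_force: 0.0
```

```bash
python3 look.py p3
```

```text
10.25 [ 0.50606669 -0.08564292  0.17972631] [-0.9088284  -0.32922597  0.59907426]
pin region z quantiles 416 [0.07048818 0.07209404 0.103347   0.10405879 0.10438779 0.1052335 ] [ 0.4676379  -0.05960107  0.10250793]
```

View pics/p3.png

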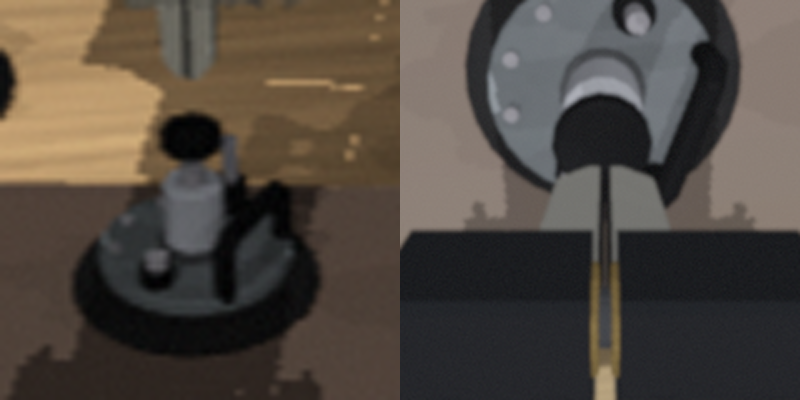

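The pin is tall at (230,155) in the left crop, its top at z ≈ 0.104–0.105, which is fully out. The cap is up and the hand is clear. I'll raise it a little more and hand in.

Call:
drive_tool(
  moves=[0,0,0,-30,0,0,0,0,0,0,-30,0,0,0,0,0,0,0,0,0,0,0,0,0,0,0,0,0],
)

```text
t: 10.75
tool_pos: [0.5047, -0.0853, 0.4229]
orientation: [0.452, 3.108, -0.0]
force: [-1.1, -0.8, -1.2]
opening: 0.0007
gripper_force: 0.0
```

```bash
python3 -c "
from plant import robot
print(robot.close_job())"
```

```text
the job is handed in; nothing more can be done
None
```

I pumped the lifter on the slab with six full strokes until the indicator pin measured fully out (about 29–30 mm), then raised the hand clear and handed the job in at about 11 s; no verdict was returned.

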